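Turn over the settled filler bottle and clip it upright in its stand

TASK

The pigment in the square red-capped filler bottle has settled: turn the closed bottle fully upside down and keep it upside down for two seconds. Then turn it cap up again and press it into the spring-clip stand until its foot sits flat on the base plate, let go, and leave the other things on the slab where they are.

Things in the scene. Friction and masses are not known exactly. Their poses are not given: they have to be found in the camera images.
- bottle: the closed filler bottle, white, square, orange labels, ribbed red screw cap that stays on: body 52x52 mm up to 102 mm height, then a round cap 44 mm across to 125 mm. Foot: a 50x50 mm bead 12 mm high, above it a 45 mm wide groove up to 28 mm. 0.2 to 0.4 kg. Origin at the centre of its underside, z out through the cap, x, y square to its sides. Starts upright, cap up; lies steadily on any side
- bottle_cap_top (a point): centre of the bottle's cap top, 125 mm above its underside on its z axis. Room to lay the bottle down: the slab is bare for x 0.36 to 0.47, y -0.06 to 0.14. Fixed things round about, to be kept clear of: polisher (165 mm high, at the right), case 50 mm and tape measure 64 mm high at the back
- stand: the spring-clip stand, fixed on the slab: blue plate 92x92x6 mm; four angle corners 30 mm high, their flared lips up to 39 mm, form an open-topped square pocket 53.4 mm wide (1.7 mm to spare each side of the foot); a bright V-shaped spring leaf, 43 mm high, amid its +y and -y sides. The bottle fits four ways. Origin at the centre of its underside, z up, x, y square to the pocket
- stand_seat (a point): centre of the plate's top inside the stand, 6 mm above the slab: the bottle's underside rests here when fully home. Over the last 20 mm the leaves press on the bottle's foot (springing out 2.5 mm, then into its groove): about 5 to 10 N downward is needed
- oil_bottle: small round white bottle with a red nozzle, 47 mm across, 134 mm high, standing; origin under its centre
- granite_sample: square grey-black stone sample, 60x60x11 mm, lying flat; origin at the centre of its underside
- red_sample: dark red stone sample, 48x55x12 mm, lying flat; origin at the centre of its underside
- wax_stick: white and blue wax stick, 19x68x19 mm, lying along its own y; origin at the centre of its underside
There are look-alikes about, which are no part of the job. Leave any blue look-alike of the bottle alone.

How it is judged (in metres and radians):
On the way, in this order (a step that is already met when the one before it is completed fails the run):
1. the bottle is upside down, cap straight below its foot within about 15 degrees, for 1.6 s (angle between bottle's own z axis and vertical above 2.88 rad), for 1.6 s.
2. the bottle is upright in the stand, its foot flat on the base plate (horizontal distance between bottle and stand_seat below 0.004 m and z of bottle in the frame of stand_seat below 0.003 m and angle between bottle's own z axis and vertical below 0.06 rad), for 0.2 s.
At the end, for the whole second after the job is handed in: the bottle stands upright (within 0.06 rad) in the stand, its underside within 3 mm of the base plate's top and within 4 mm of its centre, released and at rest (all of step 2 and linear speed of bottle below 0.02 m/s); the robot touches nothing.
It fails at once if another loose thing on the slab (oil bottle, one of the two stone samples, wax stick) is moved by more than 30 mm (distance of any of oil_bottle, granite_sample, red_sample, wax_stick from where it was at the start of the episode above 0.03 m).
It also fails if it takes over 72 s, if anything falls off the work surface, if the arm or the gripper's body presses on something with over 40 N, if the wrist force passes 120 N, or if a joint passes its speed limit or range.

ROBOT

A 6-joint arm with a two-finger parallel gripper is mounted at the origin on the work surface; the furniture and walls round the work are solid. World frame = base frame: x ahead of the robot, y to its left, z up, the work surface at z = 0. Lengths are in mm, angles in rad, forces in N, time in s.
With the tool pointing down it reaches from about 350 to 975 mm from the base axis. Payload 7.1 kg.
Tool frame: the origin (TCP) lies on the centre line of the jaws, within the pads' length; the fingertips stand 17 mm ahead of it and the grasp point (between the pads) lies 2 mm behind it (tip_extent is the distance from the TCP to the fingertips, in mm); z points along the fingers, y is the line along which they close (so a half turn about z gives the same grasp; the last joint's range is limited). The gripper opens to 88 mm and grips with 3 to 60 N. Pads are 20 mm wide; open, the fingers measure 115 mm over their backs; the gripper's body (75 mm by 178 mm) begins 61 mm behind the grasp point.
Start: joints at [-1.267, 0.423, 1.63, -0, 1.089, -0.019], TCP at [198.282, -592.697, 239.675] pointing down, gripper open.
Joint ranges: [-3, 3], [-0.9, 2.11], [0.09, 2.58], [-1.31, 4.45], [0.11, 2.69], [-2.54, 2.54]. Speed limits (rad/s): [2.39, 2.39, 3.01, 3.14, 3.14, 3.14].

INTERFACE

Orientations are given as a rotation vector (axis times angle).
In Python, from workcell import get_obs, get_image, camera_model, close_job, look_for, outline_of, pinpoint, tip_extent gives the robot as it stands.
- The arm moves only by the shell command python3 -m jog 'ROWS'. ROWS is text: rows parted by semicolons, each of 7 numbers parted by spaces: the shift along the tool's x, y, z as a fraction of full scale, then the turn, a rotation vector about the tool's x, y, z as a fraction of full scale, then the closure, from -1 (fully open) to 1 (shut). A call has 1 to 8 rows; each row is the pose to reach, as a shift and turn from the pose commanded when the call began, along the tool's axes at that moment; what a row does not reach only later rows make up. Full scale, the value 1, is 0.2 m for a shift and 30 degrees for a turn. A row lasts 1/10 s, in which the tool goes at most 50 mm and 8.59 degrees, less where a joint would pass 70% of its speed; a pose out of reach is approached as far as the arm can. A call with a number of a shift or a turn outside -1 to 1 is refused whole. A call with a gripper value outside its range is refused whole. The fingers move at their own pace and stop on an object; the grip force is fixed at half the most. Time passes only in rows, so rows that repeat a pose let the fingers close. It gives the time, the measured TCP pose, the force, the opening and the grip force at its end, in the units of the state.
- get_obs(): the state, without advancing time (a new reading comes with each control period).
- get_image(name): name is "scene" or "side" or "wrist"; returns the picture (384x512x3 uint8, red, green, blue); there is no depth.
- camera_model(name): a dict with "fx", "fy", "cx", "cy" (pixels), "origin" and "orientation" of the camera in the world; the wrist camera has in their place "tool_from_camera" (4x4, takes a point from camera to tool coordinates, whose origin is the TCP and whose axes are the flange's). Camera axes: x right, y down, z forward; pixel columns grow to the right and rows downward; lengths in mm; the calibration is good to about 2 mm. A picture is of the moment at which its call begins: read the wrist's pose just before it. camera_model takes no time and is no camera call.
- close_job(): hands the job in; it is judged then, once.
Trained networks look in the newest picture that a camera, given by its name, has taken for a name from the list of things; names that differ only in an ending like _2 or _b are one class to them, and where a whole thing is asked for, a point or a joint stands for the part that bears it (a point fixed in the world has none). Each returns a list of dicts, best first, with "confidence" (0 to 1); they miss things now and then, are a little off and sometimes report something else, mostly with a low value. They report only what shows in the picture. A call takes as long as a camera call. They do not tell look-alikes from the thing itself.
- look_for(target, camera): "xyz" ([x, y, z] in mm, in the coordinates of the camera as it stood for that picture, good to about 4 mm: the middle of the surface that is visible of it).
- outline_of(target, camera): "mask" (384x512 bool, what is visible of it).
- pinpoint(target, camera): "xyz" ([x, y, z] in mm, in the coordinates of the camera as it stood for that picture, good to about 4 mm: a listed point, or the origin of a listed thing).
The state is a dict: "t": time; "qpos": joint angles; "qvel": joint speeds; "joint_torque": joint torques, N m; "ee_pos": TCP position; "orientation": TCP orientation; "ft_force": force on the tool from outside, world axes, zero at the start; "moment": the same for the moment, N m; "width": finger opening in mm; "grasp_force": force on a finger pad.
Only numpy, scipy, OpenCV 4.12 (cv2) and the standard library are available. Lean on these libraries where they do the work, as an engineer would, in place of code of your own. Each camera call takes 0.05 s, during which the arm holds its last target. There are 200 camera calls.

## Working session

There is one attempt and no reset: what is moved stays moved. The work goes in short steps, Python scripts to look and compute and a shell command to move; the robot and the scene stay as the last step left them, time stands still between calls to the robot, and variables do not carry over. Pictures are saved under pics/ and viewed, at most 10 in all, crops included, and the job is handed in when it is done.

```bash
mkdir -p pics; ls; cat > h.py <<'E'
import numpy as np, cv2
from scipy.spatial.transform import Rotation as R
from workcell import *
def save(img,n): cv2.imwrite('pics/'+n,img[:,:,::-1])
def RO(o):
    o=np.array(o,float)
    return o if o.shape==(3,3) else (R.from_rotvec(o).as_matrix() if o.size==3 else R.from_quat(o).as_matrix())
def T_cam(name,obs=None):
    m=camera_model(name); T=np.eye(4)
    if name=='wrist':
        o=obs or get_obs(); T[:3,:3]=RO(o['orientation']);T[:3,3]=o['ee_pos']
        return T@np.array(m['tool_from_camera'])
    T[:3,:3]=RO(m['orientation']);T[:3,3]=m['origin'];return T
def w(name,xyz,obs=None): return (T_cam(name,obs)@np.r_[xyz,1])[:3]
def ray(name,uv,z,obs=None):
    m=camera_model(name);T=T_cam(name,obs)
    d=T[:3,:3]@np.array([(uv[0]-m['cx'])/m['fx'],(uv[1]-m['cy'])/m['fy'],1]);o=T[:3,3]
    return o+d*(z-o[2])/d[2]
def proj(name,p,obs=None):
    m=camera_model(name);c=np.linalg.inv(T_cam(name,obs))@np.r_[p,1]
    return np.array([m['fx']*c[0]/c[2]+m['cx'],m['fy']*c[1]/c[2]+m['cy']])
E
python3 - <<'E'
from h import *
o=get_obs();print(o)
for c in ['scene','side']:
    im=get_image(c);save(im,c+'0.png');print(c,camera_model(c))
    for t in ['bottle','bottle_cap_top','stand','stand_seat','oil_bottle','granite_sample','red_sample','wax_stick']:
        for d in pinpoint(t,c): 
            p=w(c,d['xyz']);print(t,round(d['confidence'],2),p.round(),proj(c,p).round())
a=cv2.imread('pics/scene0.png');b=cv2.imread('pics/side0.png')
E
```

```text
pics
{'t': 0.0, 'qpos': array([-1.26699978e+00,  4.23822088e-01,  1.63067848e+00, -3.08493712e-05,
        1.08858791e+00, -1.90083989e-02]), 'qvel': array([ 9.64604437e-04,  1.30303686e-03,  8.31252752e-04, -8.30942898e-04,
        6.88532267e-04,  9.99642691e-05]), 'joint_torque': array([ 2.85243717e-03, -5.44618714e+01, -2.73663676e+01,  6.43925881e-02,
        2.26260570e-02, -1.36269691e-04]), 'ee_pos': array([ 198.12308208, -592.21625833,  238.91790839]), 'orientation': array([-3.09929973e+00, -5.04647002e-01,  3.75748333e-04]), 'ft_force': array([-0.19233243,  0.39083888,  0.41869068]), 'moment': array([ 0.02459495, -0.01743613,  0.01947345]), 'grasp_force': 0.0, 'width': 87.95931450638581}
scene {'fx': 496.91846763011074, 'fy': 496.91846763011074, 'cx': 246.20894259181537, 'cy': 191.69441589687307, 'origin': array([-317.17329035, -774.61424487, 1027.90168759]), 'orientation': array([-2.11041368,  0.8241934 , -0.37034149])}
bottle 0.64 [467. 253.  -1.] [221. 195.]
bottle_cap_top 0.55 [472. 258. 129.] [219. 161.]
stand 0.66 [590.  32.   4.] [295. 208.]
stand_seat 0.6 [598.  32.   6.] [297. 207.]
oil_bottle 0.78 [605. 343.   1.] [235. 166.]
wax_stick 0.48 [476. 373.   3.] [201. 177.]
side {'fx': 461.02221794352323, 'fy': 461.02221794352323, 'cx': 255.65631877040127, 'cy': 192.0440104808157, 'origin': array([ 503.06138889, 1205.3583075 ,  727.16665747]), 'orientation': array([-0.07915625, -2.69814582,  1.56208732])}
bottle 0.75 [472. 254.  -0.] [249. 253.]
bottle 0.59 [181. 345.   3.] [370. 270.]
bottle_cap_top 0.86 [181. 342. 120.] [376. 230.]
bottle_cap_top 0.66 [467. 255. 127.] [250. 211.]
stand 0.87 [591.  31.   1.] [206. 208.]
stand_seat 0.58 [589.  31.   3.] [206. 208.]
oil_bottle 0.79 [605. 338.  -0.] [195. 277.]
oil_bottle 0.17 [ 675. -147.    2.] [182. 181.]
granite_sample 0.56 [697. -49.  -2.] [173. 197.]
red_sample 0.51 [ 678. -149.   -1.] [182. 181.]
```

View pics/scene0.png

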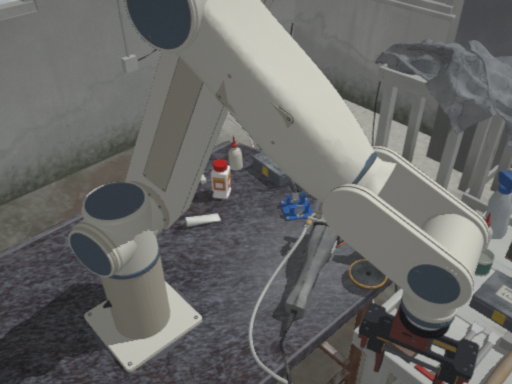

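View pics/side0.png

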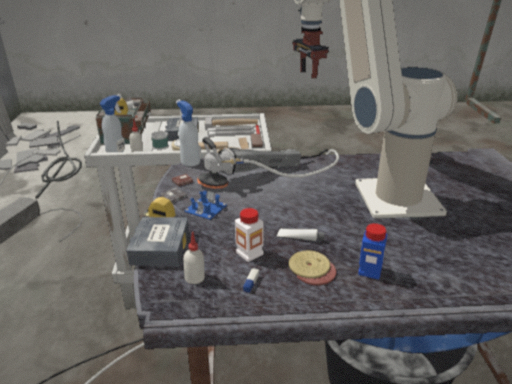

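The white square red-capped bottle is at side (249,236), with orange labels. The blue look-alike is at side (373,252). Only the first fits the description, since the second is blue. The stand is at side (206,206), the oil bottle at (194,262) and the wax stick at (251,279). The white roll at (297,235) and the discs at (312,265) are not part of the job. I'll confirm in a crop.

```bash
python3 - <<'E'
from h import *
a=cv2.imread('pics/side0.png')[170:300,140:340]
cv2.imwrite('pics/crop0.png',cv2.resize(a,None,fx=4,fy=4,interpolation=cv2.INTER_CUBIC)[:, :800])
for n,uv in dict(rollL=(277,235),rollR=(317,236),disc=(312,268),wax1=(257,270),wax2=(246,289),pol=(230,150),polh=(213,185)).items(): print(n,ray('side',uv,10).round())
print(camera_model('wrist'))
E
```

```text
rollL [394. 193.  10.]
rollR [287. 205.  10.]
disc [322. 336.  10.]
wax1 [456. 336.  10.]
wax2 [485. 401.  10.]
pol [ 516. -361.   10.]
polh [572. -96.  10.]
{'fx': 294.70658159829975, 'fy': 294.70658159829975, 'cx': 255.9475085438695, 'cy': 195.65127105134079, 'tool_from_camera': array([[-7.05354739e-05, -9.54805463e-01, -2.97231431e-01,
         8.12195687e+01],
       [ 9.99999711e-01, -2.92316177e-04,  7.01707853e-04,
         2.47324106e-01],
       [-7.56880047e-04, -2.97231296e-01,  9.54805207e-01,
        -1.43946046e+02],
       [ 0.00000000e+00,  0.00000000e+00,  0.00000000e+00,
         1.00000000e+00]])}
```

View pics/crop0.png

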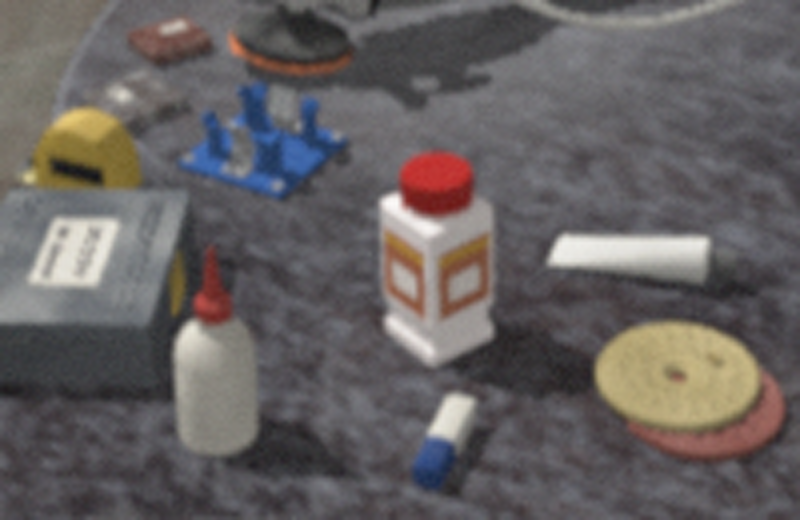

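The crop confirms the bottle: white, square, orange labels, red ribbed cap at crop (437,255). I'll raise the arm and swing over for a wrist view.

```bash
python3 -m jog '0 0 -0.4 0 0 0 -1; 0 0 -0.8 0 0 0 -1; 0 0 -0.8 0 0 0 -1; 0.4 -0.25 -0.8 0 0 -0.3 -1; 0.8 -0.5 -0.8 0 0 -0.6 -1; 0.8 -0.5 -0.8 0 0 -0.9 -1; 0.8 -0.5 -0.8 0 0 -0.9 -1; 0.8 -0.5 -0.8 0 0 -0.9 -1'; python3 -c "
from h import *
o=get_obs();print(o['qpos'],o['ee_pos'],RO(o['orientation']).round(3))"
```

```text
t: 1.7
ee_pos: [320.7, -444.0, 400.3]
orientation: [2.894, 1.222, 0.002]
ft_force: [-0.2, -0.2, 0.7]
width: 87.6
grasp_force: 0.0
[-9.67634594e-01  1.58259731e-01  1.61955200e+00  1.18838982e-03
  1.36329739e+00 -1.95925827e-01] [ 320.65134543 -443.95113093  400.30760082] [[ 0.698  0.717  0.001]
 [ 0.717 -0.698  0.   ]
 [ 0.001  0.001 -1.   ]]
```

```bash
python3 -m jog '0.25 -0.05 0 0 0 -0.25 -1; 0.5 -0.1 0 0 0 -0.5 -1; 0.84 -0.2 0 0 0 -0.8 -1; 0.84 -0.2 0 0 0 -1 -1; 0.84 -0.2 0 0 0 -1 -1'; python3 -m jog '0.25 0.05 0 0 0 -0.2 -1; 0.5 0.06 0 0 0 -0.5 -1; 0.75 0.06 0 0 0 -0.5 -1; 1 0.06 0 0 0 -0.5 -1; 1 0.06 0 0 0 -0.5 -1'; python3 -m jog '0.25 0 0 0 0 0 -1; 0.5 0 0 0 0 0 -1;0.75 0 0 0 0 0 -1; 1 0 0 0 0 0 -1; 1 0 0 0 0 0 -1; 1 0 0 0 0 0 -1'; python3 - <<'E'
from h import *
o=get_obs();print(o['qpos'],o['ee_pos'],RO(o['orientation']).round(3))
im=get_image('wrist');save(im,'w1.png')
for t in ['bottle','bottle_cap_top','stand','stand_seat','oil_bottle','granite_sample','red_sample','wax_stick']:
    for d in pinpoint(t,'wrist'): 
        p=w('wrist',d['xyz'],o);print(t,round(d['confidence'],2),p.round(),proj('wrist',p,o).round())
E
```

```text
t: 2.2
ee_pos: [408.4, -297.6, 399.9]
orientation: [2.479, 1.929, 0.001]
ft_force: [-0.1, -0.5, -0.8]
width: 88.1
grasp_force: 0.0
t: 2.7
ee_pos: [470.1, -105.7, 399.7]
orientation: [-2.21, -2.233, -0.001]
ft_force: [0.1, -0.5, -0.1]
width: 87.7
grasp_force: 0.0
t: 3.3
ee_pos: [468.0, 90.7, 399.6]
orientation: [2.212, 2.23, -0.001]
ft_force: [-0.0, -1.0, -0.3]
width: 87.4
grasp_force: 0.0
[ 1.67145765e-01  3.70365893e-02  1.75690350e+00 -9.95343123e-04
  1.34781045e+00  1.58976487e-01] [467.95790681  90.73392077 399.58478684] [[-0.008  1.     0.   ]
 [ 1.     0.008 -0.001]
 [-0.001 -0.    -1.   ]]
bottle 0.71 [473. 252.   1.] [260.  54.]
bottle 0.65 [591.  22.   3.] [321. 186.]
bottle 0.35 [696. -54.  -7.] [369. 222.]
bottle_cap_top 0.93 [473. 254. 119.] [261.  37.]
stand 0.83 [594.  23.  -4.] [321. 185.]
stand_seat 0.91 [589.  23.   3.] [319. 186.]
granite_sample 0.86 [698. -52.  -2.] [370. 222.]
```

View pics/w1.png

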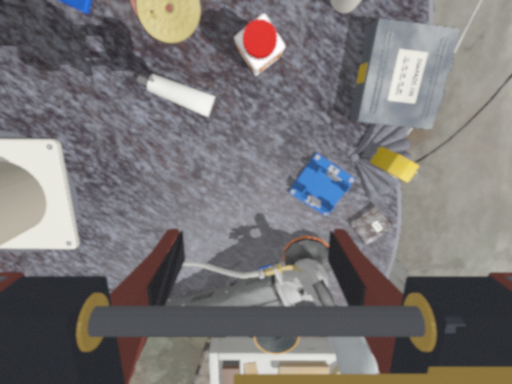

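The wrist view shows the bottle at (260,45), the stand at (321,185), the granite sample at (370,222) and the white roll at (180,95). I'll move closer over the bottle to measure yaw.

```bash
cat > yaw.py <<'E'
from h import *
import sys
def meas(c,o,tag):
    im=get_image(c);save(im,tag+'.png')
    for t,z in [('stand',6),('bottle',102)]:
        for d in outline_of(t,c)[:2]:
            m=d['mask'].astype(np.uint8)
            hsv=cv2.cvtColor(im,cv2.COLOR_RGB2HSV)
            if t=='stand': m=((hsv[...,0]>100)&(hsv[...,0]<130)&(hsv[...,1]>120)&(cv2.dilate(m,np.ones((7,7)))>0)).astype(np.uint8)
            k,_=cv2.findContours(m,cv2.RETR_EXTERNAL,cv2.CHAIN_APPROX_NONE)
            k=max(k,key=cv2.contourArea)[:,0]
            P=np.array([ray(c,uv,z,o)[:2] for uv in k],np.float32)
            r=cv2.minAreaRect(P);print(t,round(d['confidence'],2),np.round(r[0]),np.round(r[1]),round(r[2],1),'px',k.mean(0).round())
        for t2 in ([t,'stand_seat'] if t=='stand' else [t,'bottle_cap_top']):
            for d in pinpoint(t2,c)[:2]: print(t2,round(d['confidence'],2),w(c,d['xyz'],o).round(1))
E
python3 - <<'E'
from yaw import *
meas('wrist',get_obs(),'w2')
E
python3 -m jog '0.25 0 0.1 0 0 0 -1; 0.5 0 0.2 0 0 0 -1; 0.5 0 0.4 0 0 0 -1; 0.5 0 0.4 0 0 0 -1; 0.5 0 0.4 0 0 0 -1'; python3 - <<'E'
from yaw import *
o=get_obs();print(o['qpos'],o['ee_pos'])
meas('wrist',o,'w3')
a=cv2.imread('pics/w3.png');cv2.imwrite('pics/w3c.png',cv2.resize(a[60:310,150:450],None,fx=2.4,fy=2.4))
E
```

```text
stand 0.98 [591.  26.] [90. 93.] 57.3 px [322. 185.]
stand 0.85 [593.4  22.   -2.7]
stand_seat 0.59 [590.7  25.2   2.5]
stand_seat 0.51 [696.  -55.1  -2.8]
bottle 0.85 [470. 249.] [55. 58.] 36.0 px [259.  44.]
bottle 0.63 [229. 291.] [44. 15.] 0.4 px [76.  4.]
bottle 0.85 [474.3 257.2   0.8]
bottle_cap_top 0.67 [469.8 251.1 117. ]
t: 4.6
ee_pos: [466.4, 191.1, 319.8]
orientation: [-2.211, -2.231, 0.003]
ft_force: [-0.3, -0.4, 0.7]
width: 87.9
grasp_force: 0.0
[ 3.65523481e-01  1.52806676e-01  1.80913697e+00 -2.79771769e-04
  1.18160276e+00  3.56317372e-01] [466.35534666 191.14514884 319.7807911 ]
stand 0.92 [594.  24.] [ 92. 100.] 57.7 px [320. 253.]
stand 0.82 [594.1  22.7  -1.6]
stand_seat 0.94 [591.1  22.6   1.9]
bottle 0.94 [220. 327.] [55. 85.] 71.1 px [34. 46.]
bottle 0.65 [470. 253.] [51. 51.] 35.7 px [260. 120.]
bottle 0.9 [471.9 256.5   2.5]
bottle 0.73 [178.3 339.5  -3.8]
bottle_cap_top 0.56 [465.5 251.6 123. ]
```

View pics/w3c.png

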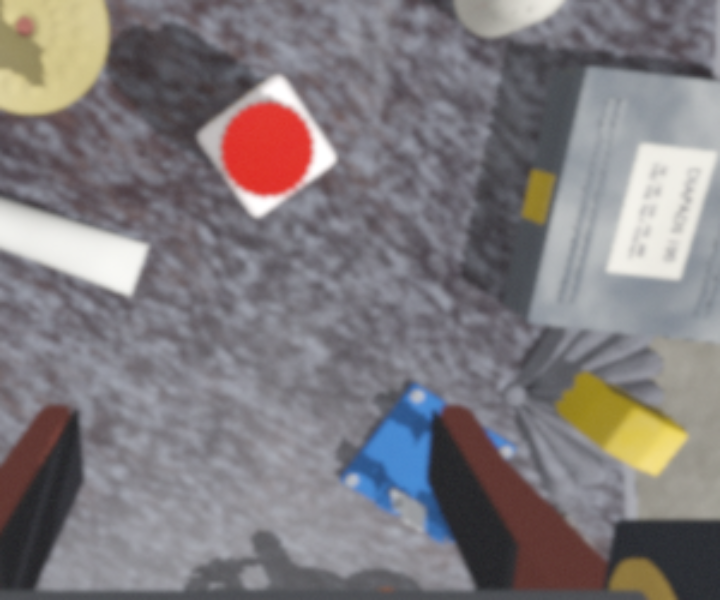

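```bash
cat > kin.py <<'E'
from h import *
from scipy.optimize import least_squares
Q=np.array([[-1.267,.423822,1.630678,0,1.0886,-.019],[-.96763,.15826,1.61955,0,1.3633,-.1959],[.16715,.03704,1.7569,0,1.3478,.159],[.36552,.1528,1.80914,0,1.1816,.3563]])
P=np.array([[198.1,-592.2,238.9],[320.65,-443.95,400.3],[467.96,90.73,399.58],[466.36,191.15,319.78]])
E
python3 - <<'E'
from kin import *
for q,p in zip(Q,P): print(np.hypot(*p[:2]),np.arctan2(p[1],p[0])-q[0],q[1]+q[2]+q[4])
r=np.hypot(P[:,0],P[:,1]);s=Q[:,1]+Q[:,2]
def f(x):
    a1,L2,L3,a3,dz=x
    return np.r_[a1+L2*np.sin(Q[:,1])+L3*np.sin(s)-a3*np.cos(s)-r, dz+L2*np.cos(Q[:,1])+L3*np.cos(s)+a3*np.sin(s)-P[:,2]]
x=least_squares(f,[0,450,450,0,50]);print(x.x,x.fun)
o=get_obs()
for uv in [(360,189),(380,90)]: print(ray('wrist',uv,50,o).round())
E
```

```text
624.4553226612774 0.019017679877204152 3.1431
547.6385897651844 0.02234749740425712 3.1411100000000003
476.67441141726914 0.024358023116458682 3.14174
504.01386101971445 0.023471490888268942 3.14354
[-9.64557569e-02  5.64526495e+02  4.85829181e+02 -8.11077417e+01
  2.20519655e+01] [-0.0176853   0.01997581 -0.03062507  0.02833456 -0.01190775 -0.00892419
  0.00217771  0.01865424]
[620. 154.  50.]
[631. 291.  50.]
```

```bash
python3 -m jog '0 0 -0.2 0 0 -0.25 -1; 0 0 -0.4 0 0 -0.5 -1; 0 0 -0.4 0 0 -0.7 -1; 0 0 -0.4 0 0 -0.7 -1; 0 0 -0.4 0 0 -0.7 -1'; python3 -m jog '0 0.2 0 -0.25 0 0 -1; 0 0.4 0 -0.5 0 0 -1; 0 0.6 0 -0.75 0 0 -1; 0 0.7 0 -1 0 0 -1; 0 0.7 0 -1 0 0 -1; 0 0.7 0 -1 0 0 -1';  python3 - <<'E'
from h import *
o=get_obs();print(o['qpos'],o['ee_pos'],RO(o['orientation']).round(3).tolist())
E
```

```text
t: 5.45
ee_pos: [466.3, 191.0, 399.4]
orientation: [-1.772, -2.594, 0.001]
ft_force: [0.5, 0.7, -0.1]
width: 87.9
grasp_force: 0.0
t: 6.05
ee_pos: [595.7, 242.1, 398.3]
orientation: [1.57, 2.302, 0.61]
ft_force: [0.1, 0.2, 0.5]
width: 88.0
grasp_force: 0.0
[ 0.36533782  0.10482599  1.77156582  0.00716673  0.7474077  -0.01240419] [595.69680527 242.12673744 398.33471349] [[-0.365, 0.809, 0.461], [0.931, 0.317, 0.181], [0.001, 0.495, -0.869]]
```

```bash
cat > kin.py <<'E'
from h import *
from scipy.optimize import least_squares
lo=np.array([-3,-.9,.09,-1.31,.11,-2.54]);hi=np.array([3,2.11,2.58,4.45,2.69,2.54])
L2,L3,a3,d1,d6,off=564.5,485.8,-81.1,314.5,292.6,11.9
def rz(a): return R.from_euler('z',a).as_matrix()
def ry(a): return R.from_euler('y',a).as_matrix()
def fk(q,wr=False):
    s=q[1]+q[2]; B=rz(q[0])
    pw=B@np.array([L2*np.sin(q[1])+L3*np.sin(s)-a3*np.cos(s),off,d1+L2*np.cos(q[1])+L3*np.cos(s)+a3*np.sin(s)])
    Rf=B@ry(s)@rz(q[3])@ry(q[4])@rz(q[5])
    return (pw if wr else pw+d6*Rf[:,2]),Rf@rz(np.pi/2)
def tool(head,tilt,flip=0,ysign=1):
    "heading deg, tilt below horizontal deg; y horizontal"
    h,t=np.radians([head,tilt]);z=np.array([np.cos(h)*np.cos(t),np.sin(h)*np.cos(t),-np.sin(t)])
    y=ysign*np.array([-np.sin(h),np.cos(h),0]);return np.c_[np.cross(y,z),y,z]
def ik(p,Rt,seed):
    def f(q):
        a,b=fk(q);return np.r_[(a-p)/300,(R.from_matrix(b.T@Rt)).as_rotvec()]
    s=least_squares(f,np.clip(seed,lo+1e-3,hi-1e-3),bounds=(lo,hi));return s.x,np.abs(s.fun).max()
def rows(p,Rt,p0,R0):
    "shift/turn fractions from p0,R0 to p,Rt"
    return np.r_[R0.T@(p-p0)/200, np.degrees(R.from_matrix(R0.T@Rt).as_rotvec())/30]
E
python3 - <<'E'
from kin import *
o=get_obs();q0=np.array(o['qpos']);p,Rm=fk(q0);print((p-o['ee_pos']).round(1),np.abs(Rm-RO(o['orientation'])).max())
for name,p,hd,ts,sg in [('pick',(470,252.5,75),36,(0,15,30,45,60),0),('inv',(550,150,400),15,(0,-15,-30,-45),0),('place',(591.5,24,81),-32.5,(0,15,30,45,60),0),('place57',(591.5,24,81),57.5,(0,15,30,45,60),0)]:
  for t in ts:
    for ys in (1,-1):
      Rt=tool(hd,t,ysign=ys)
      for s in [[.3,.5,2.1,np.pi,1.,1.57],[.3,.5,2.1,np.pi,1.,-1.57]]:
        q,e=ik(np.array(p,float),Rt,s)
        if e<1e-3: print(name,t,ys,q.round(2),'wrist',fk(q,1)[0].round())
E
```

```text
[-0.1 -0.  -0.2] 3.608224830031759e-16
pick 0 1 [0.28 1.3  2.33 2.76 2.02 1.4 ] wrist [233.  81.  75.]
pick 0 1 [0.28 1.3  2.33 2.76 2.02 1.4 ] wrist [233.  81.  75.]
pick 0 -1 [ 0.28  1.3   2.33  2.76  2.02 -1.75] wrist [233.  81.  75.]
pick 15 1 [0.3  1.08 2.41 2.82 1.64 1.46] wrist [241.  86. 151.]
pick 15 1 [0.3  1.08 2.41 2.82 1.64 1.46] wrist [241.  86. 151.]
pick 15 -1 [ 0.3   1.08  2.41  2.82  1.64 -1.68] wrist [241.  86. 151.]
pick 30 1 [0.33 0.83 2.42 2.86 1.15 1.54] wrist [265. 104. 221.]
pick 30 1 [0.33 0.83 2.42 2.86 1.15 1.54] wrist [265. 104. 221.]
pick 30 -1 [ 0.33  0.83  2.42  2.86  1.15 -1.6 ] wrist [265. 104. 221.]
pick 45 1 [0.37 0.62 2.35 2.83 0.62 1.64] wrist [303. 131. 282.]
pick 45 1 [0.37 0.62 2.35 2.83 0.62 1.64] wrist [303. 131. 282.]
pick 45 -1 [ 0.37  0.62  2.35  2.83  0.62 -1.5 ] wrist [303. 131. 282.]
pick 60 1 [0.41 0.51 2.23 2.38 0.16 2.13] wrist [352. 167. 328.]
pick 60 1 [0.41 0.51 2.23 2.38 0.16 2.13] wrist [352. 167. 328.]
pick 60 -1 [ 0.41  0.51  2.23  2.38  0.16 -1.01] wrist [352. 167. 328.]
inv 0 1 [0.23 0.21 2.44 3.1  1.08 1.59] wrist [267.  7
[... 2034 characters left out ...]
 157.]
place57 15 1 [-0.48  0.94  1.97  1.6   1.3   1.81] wrist [ 440. -214.  157.]
place57 15 -1 [-0.48  0.94  1.97  1.6   1.3  -1.33] wrist [ 440. -214.  157.]
place57 30 1 [-0.42  0.79  2.    1.51  1.03  1.98] wrist [ 455. -190.  227.]
place57 30 1 [-0.42  0.79  2.    1.51  1.03  1.98] wrist [ 455. -190.  227.]
place57 30 -1 [-0.42  0.79  2.    1.51  1.03 -1.16] wrist [ 455. -190.  227.]
place57 45 1 [-0.33  0.67  1.99  1.32  0.79  2.25] wrist [ 480. -150.  288.]
place57 45 1 [-0.33  0.67  1.99  1.32  0.79  2.25] wrist [ 480. -150.  288.]
place57 45 -1 [-0.33  0.67  1.99  1.32  0.79 -0.89] wrist [ 480. -150.  288.]
place57 60 -1 [-0.21  0.6   1.95  0.94  0.62 -0.44] wrist [513. -99. 334.]
```

```bash
cat > plan.py <<'E'
from kin import *
def joints(qs,n):
    "print call increments along joint path qs (list), n calls per leg; each row relative to the previous pose; max half-step deviation"
    p0,R0=fk(qs[0])
    for a,b in zip(qs[:-1],qs[1:]):
        for i in range(1,n+1):
            q=a+(b-a)*i/n;p,Rt=fk(q);r=rows(p,Rt,p0,R0)
            m=fk(a+(b-a)*(i-.5)/n);rm=rows(*m,p0,R0)
            print('mid',rm.round(2),'\nend',r.round(2),'p',p.round(),'w',fk(q,1)[0].round(),'q',q.round(2))
            p0,R0=p,Rt
E
python3 - <<'E'
from plan import *
q0=np.array(get_obs()['qpos'])
h=np.radians(36);pk=np.array([470-2*np.cos(h),252.5-2*np.sin(h),66])
for dz in (0,60,100,134):
    for ys in (1,-1):
        q,e=ik(pk+[0,0,dz],tool(36,30,ysign=ys),[.33,.8,2.4,2.86,1.1,1.54*ys]);print(dz,ys,e,q.round(3))
qp,_=ik(pk+[0,0,134],tool(36,30,ysign=1),[.33,.8,2.4,2.86,1.1,1.54])
joints([q0,qp],6)
E
```

```text
0 1 2.243324598085653e-14 [0.329 0.86  2.416 2.861 1.176 1.528]
0 -1 1.6275102830695502e-14 [ 0.329  0.86   2.416  2.861  1.176 -1.614]
60 1 2.7411210448298203e-11 [0.329 0.659 2.446 2.835 1.013 1.583]
60 -1 2.7253326995190324e-11 [ 0.329  0.659  2.446  2.835  1.013 -1.558]
100 1 3.216628826116134e-13 [0.329 0.518 2.452 2.805 0.885 1.636]
100 -1 8.237297255562227e-14 [ 0.329  0.518  2.452  2.805  0.885 -1.506]
134 1 1.8911674654892575e-09 [0.329 0.399 2.449 2.765 0.769 1.694]
134 -1 4.4698781048781435e-10 [ 0.329  0.399  2.449  2.765  0.769 -1.447]
mid [ 0.22 -0.21  0.12  0.17  0.27  0.61] 
end [ 0.43 -0.39  0.2   0.38  0.5   1.24] p [521. 304. 325.] w [449. 181. 581.] q [0.36 0.15 1.88 0.47 0.75 0.27]
mid [ 0.05 -0.2   0.11  0.2   0.18  0.65] 
end [ 0.11 -0.35  0.18  0.41  0.32  1.33] p [466. 355. 293.] w [426. 170. 516.] q [0.35 0.2  2.   0.93 0.75 0.56]
mid [-0.03 -0.09  0.07  0.18  0.12  0.69] 
end [-0.04 -0.14  0.12  0.35  0.23  1.38] p [444. 383. 282.] w [395. 156. 459.] q [0.35 0.25 2.11 1.39 0.76 0.84]
mid [-0.    0.01  0.02  0.16  0.11  0.7 ] 
end [0.02 0.06 0.02 0.32 0.23 1.4 ] p [449. 378. 270.] w [357. 139. 411.] q [0.34 0.3  2.22 1.85 0.76 1.13]
mid [ 0.1   0.04 -0.03  0.17  0.13  0.69] 
end [ 0.23  0.12 -0.09  0.36  0.27  1.37] p [466. 334. 243.] w [312. 121. 373.] q [0.33 0.35 2.34 2.31 0.77 1.41]
mid [ 0.19 -0.03 -0.08  0.23  0.14  0.66] 
end [ 0.42 -0.04 -0.2   0.49  0.26  1.3 ] p [468. 251. 200.] w [263. 102. 346.] q [0.33 0.4  2.45 2.77 0.77 1.69]
```

```bash
python3 - <<'E'
from plan import *
q0=np.array(get_obs()['qpos'])
qp=np.array([.329,.399,2.449,2.765,.769,-1.447])
joints([q0,qp],4)
E
```

```text
mid [ 0.32 -0.3   0.17  0.19  0.43  0.18] 
end [ 0.61 -0.52  0.24  0.29  0.83  0.41] p [490. 332. 305.] w [439. 176. 548.] q [ 0.36  0.18  1.94  0.7   0.75 -0.37]
mid [ 0.15 -0.15  0.13 -0.01  0.35  0.27] 
end [ 0.23 -0.21  0.2  -0.11  0.63  0.57] p [443. 383. 282.] w [395. 156. 459.] q [ 0.35  0.25  2.11  1.39  0.76 -0.73]
mid [-0.03  0.    0.02 -0.21  0.2   0.3 ] 
end [-0.16  0.06 -0.01 -0.49  0.29  0.6 ] p [457. 361. 259.] w [335. 130. 390.] q [ 0.34  0.33  2.28  2.08  0.76 -1.09]
mid [-0.2   0.14 -0.1  -0.36 -0.01  0.26] 
end [-0.48  0.28 -0.28 -0.76 -0.12  0.49] p [468. 251. 200.] w [263. 102. 346.] q [ 0.33  0.4   2.45  2.76  0.77 -1.45]
```

```bash
python3 -m jog '0.16 -0.15 0.09 0.1 0.22 0.09 -1; 0.32 -0.3 0.17 0.19 0.43 0.18 -1; 0.47 -0.41 0.2 0.24 0.63 0.3 -1; 0.61 -0.52 0.24 0.29 0.83 0.41 -1; 0.61 -0.52 0.24 0.29 0.83 0.41 -1; 0.61 -0.52 0.24 0.29 0.83 0.41 -1' && python3 -m jog '0.08 -0.08 0.07 0 0.18 0.13 -1; 0.15 -0.15 0.13 -0.01 0.35 0.27 -1; 0.19 -0.18 0.17 -0.06 0.5 0.42 -1; 0.23 -0.21 0.2 -0.11 0.63 0.57 -1; 0.23 -0.21 0.2 -0.11 0.63 0.57 -1; 0.23 -0.21 0.2 -0.11 0.63 0.57 -1'; python3 - <<'E'
from plan import *
o=get_obs();q0=np.array(o['qpos']);print(q0.round(3),(fk(q0)[0]-o['ee_pos']).round(1))
qp=np.array([.329,.399,2.449,2.765,.769,-1.447])
joints([q0,qp],2)
E
```

```text
t: 6.65
ee_pos: [491.4, 331.6, 306.5]
orientation: [-1.709, -2.264, -0.827]
ft_force: [-0.0, 0.0, -0.3]
width: 87.8
grasp_force: 0.0
t: 7.25
ee_pos: [445.2, 383.9, 282.2]
orientation: [-1.724, -1.741, -1.024]
ft_force: [0.8, -0.0, -0.1]
width: 87.9
grasp_force: 0.0
[ 0.346  0.25   2.11   1.386  0.759 -0.738] [-1.5 -0.6  0.3]
mid [-0.03  0.    0.03 -0.21  0.2   0.3 ] 
end [-0.17  0.06 -0.   -0.5   0.29  0.61] p [458. 361. 259.] w [335. 130. 391.] q [ 0.34  0.32  2.28  2.08  0.76 -1.09]
mid [-0.2   0.14 -0.1  -0.36 -0.01  0.27] 
end [-0.49  0.28 -0.28 -0.76 -0.13  0.5 ] p [468. 251. 200.] w [263. 102. 346.] q [ 0.33  0.4   2.45  2.76  0.77 -1.45]
```

Jog follows the arm model, so I'll continue.

```bash
python3 -m jog '-0.02 0 0.01 -0.1 0.1 0.15 -1; -0.03 0 0.03 -0.21 0.2 0.3 -1; -0.1 0.03 0.01 -0.35 0.25 0.45 -1; -0.17 0.06 0 -0.5 0.29 0.61 -1; -0.17 0.06 0 -0.5 0.29 0.61 -1; -0.17 0.06 0 -0.5 0.29 0.61 -1' && python3 -m jog '-0.1 0.07 -0.05 -0.18 0 0.13 -1; -0.2 0.14 -0.1 -0.36 -0.01 0.27 -1; -0.35 0.21 -0.18 -0.56 -0.07 0.39 -1; -0.49 0.28 -0.28 -0.76 -0.13 0.5 -1; -0.49 0.28 -0.28 -0.76 -0.13 0.5 -1; -0.49 0.28 -0.28 -0.76 -0.13 0.5 -1;-0.49 0.28 -0.28 -0.76 -0.13 0.5 -1'; python3 - <<'E'
from yaw import *
from kin import *
o=get_obs();q0=np.array(o['qpos']);print(q0.round(3),o['ee_pos'])
h=np.radians(36);pk=np.array([470-2*np.cos(h),252.5-2*np.sin(h),66])
Rt=tool(36,30,ysign=-1);R0=RO(o['orientation'])
for dz in (100,0): print(dz,rows(pk+[0,0,dz],Rt,o['ee_pos'],R0).round(3))
meas('wrist',o,'w4');meas('side',o,'s4')
E
```

```text
t: 7.85
ee_pos: [459.4, 362.8, 258.0]
orientation: [-1.944, -1.232, -1.238]
ft_force: [-0.2, 0.9, 0.4]
width: 87.7
grasp_force: 0.0
t: 8.55
ee_pos: [469.8, 253.2, 198.0]
orientation: [-2.355, -0.763, -1.365]
ft_force: [0.0, -0.7, -0.7]
width: 87.8
grasp_force: 0.0
[ 0.331  0.404  2.452  2.769  0.781 -1.448] [469.75661599 253.24525842 197.95441422]
100 [-0.144  0.004  0.07  -0.004 -0.008 -0.006]
0 [-0.578  0.006  0.318 -0.004 -0.008 -0.006]
bottle 0.72 [451. 238.] [27. 53.] 35.9 px [257. 354.]
bottle 0.9 [4.717e+02 2.553e+02 1.000e-01]
bottle_cap_top 0.67 [472.5 252.4 119.1]
stand 0.73 [591.  14.] [126. 115.] 56.5 px [204. 206.]
stand 0.85 [590.4  31.6   3.2]
stand 0.61 [470.7 251.9 128.3]
stand_seat 0.95 [592.6  29.6   4.6]
bottle 0.58 [473. 310.] [212.  66.] 89.1 px [249. 234.]
bottle 0.72 [179.1 342.    2.6]
bottle 0.61 [468.7 251.5   0.7]
bottle_cap_top 0.83 [184.9 345.1 121.3]
bottle_cap_top 0.75 [468.6 253.7 127.6]
```

View pics/w4.png

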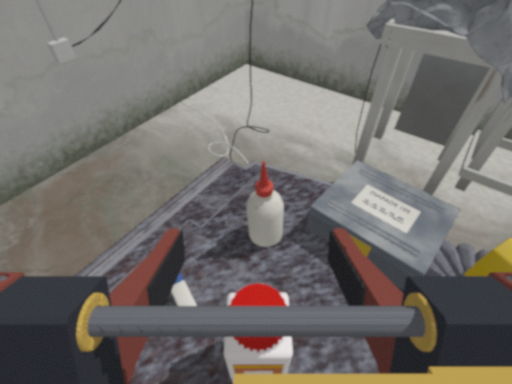

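The bottle sits centred between the fingers (column 257) and squared to them. I'll descend and grip.

```bash
python3 -m jog '-0.08 0 0.04 0 0 0 -1; -0.16 0.004 0.08 0 0 0 -1; -0.24 0.004 0.12 0 -0.01 0 -1; -0.35 0.005 0.18 0 -0.01 0 -1; -0.46 0.005 0.25 0 -0.01 0 -1; -0.58 0.006 0.32 0 -0.01 -0.01 -1; -0.58 0.006 0.32 0 -0.01 -0.01 -1; -0.58 0.006 0.32 0 -0.01 -0.01 -1' && python3 -m jog '0 0 0 0 0 0 1;0 0 0 0 0 0 1;0 0 0 0 0 0 1;0 0 0 0 0 0 1;0 0 0 0 0 0 1;0 0 0 0 0 0 1;0 0 0 0 0 0 1;0 0 0 0 0 0 1'; python3 - <<'E'
from plan import *
o=get_obs();q0=np.array(o['qpos']);print(q0.round(3),o['ee_pos'])
p=np.array(o['ee_pos']);Rm=RO(o['orientation'])
# lift 120 world up, then to inverted
print('lift',rows(p+[0,0,130],Rm,p,Rm).round(3))
E
```

```text
t: 10.05
ee_pos: [466.0, 249.5, 63.2]
orientation: [-2.367, -0.767, -1.355]
ft_force: [0.6, 0.3, -0.1]
width: 87.6
grasp_force: 0.0
t: 10.85
ee_pos: [466.7, 249.7, 64.5]
orientation: [-2.364, -0.767, -1.36]
ft_force: [-0.8, -1.0, 7.2]
width: 52.0
grasp_force: 30.0
[ 0.327  0.858  2.426  2.862  1.18  -1.616] [466.65078361 249.67689711  64.48322035]
lift [ 0.562  0.    -0.327  0.     0.     0.   ]
```

Gripped (width 52 mm, 30 N). I'll lift, then plan the inversion.

```bash
python3 -m jog '0.1 0 -0.06 0 0 0 1; 0.2 0 -0.12 0 0 0 1; 0.3 0 -0.18 0 0 0 1; 0.4 0 -0.24 0 0 0 1; 0.56 0 -0.33 0 0 0 1; 0.56 0 -0.33 0 0 0 1; 0.56 0 -0.33 0 0 0 1;0.56 0 -0.33 0 0 0 1'; python3 - <<'E'
from plan import *
o=get_obs();q0=np.array(o['qpos']);print(q0.round(3),o['ee_pos'])
q,e=ik(np.array([520,180,400.]),tool(20,-30,ysign=1),[.23,.71,2.37,3.11,2.03,1.57]);print(e,q)
joints([q0,q],7)
E
```

```text
t: 11.65
ee_pos: [465.4, 249.1, 192.2]
orientation: [-2.368, -0.767, -1.354]
ft_force: [0.9, 0.5, -2.6]
width: 51.7
grasp_force: 30.0
[ 0.326  0.411  2.46   2.771  0.783 -1.458] [465.38370566 249.07279335 192.22531442]
2.4253192047278088e-14 [0.27965531 0.71509017 2.41075598 3.07279852 2.07868617 1.57204614]
mid [0.09 0.02 0.02 0.   0.15 0.45] 
end [0.18 0.04 0.03 0.04 0.29 0.9 ] p [486. 255. 222.] w [264. 100. 330.] q [ 0.32  0.45  2.45  2.81  0.97 -1.02]
mid [ 0.09 -0.02  0.01  0.06  0.14  0.45] 
end [ 0.18 -0.03  0.02  0.15  0.26  0.89] p [506. 255. 252.] w [268.  99. 318.] q [ 0.31  0.5   2.45  2.86  1.15 -0.59]
mid [ 0.08 -0.05  0.01  0.11  0.1   0.44] 
end [ 0.15 -0.09  0.01  0.24  0.19  0.87] p [522. 249. 284.] w [272.  98. 306.] q [ 0.31  0.54  2.44  2.9   1.34 -0.16]
mid [ 0.05 -0.07  0.    0.14  0.05  0.43] 
end [ 0.11 -0.14 -0.    0.29  0.08  0.85] p [531. 237. 315.] w [275.  97. 293.] q [0.3  0.58 2.43 2.94 1.52 0.27]
mid [ 0.02 -0.08 -0.    0.15 -0.01  0.42] 
end [ 0.04 -0.17 -0.01  0.3  -0.05  0.83] p [535. 220. 346.] w [278.  96. 280.] q [0.29 0.63 2.42 2.99 1.71 0.71]
mid [-0.02 -0.08 -0.01  0.13 -0.07  0.41] 
end [-0.04 -0.17 -0.03  0.25 -0.17  0.81] p [531. 201. 374.] w [280.  95. 267.] q [0.29 0.67 2.42 3.03 1.89 1.14]
mid [-0.05 -0.07 -0.01  0.09 -0.12  0.4 ] 
end [-0.11 -0.13 -0.04  0.15 -0.26  0.79] p [520. 180. 400.] w [282.  93. 254.] q [0.28 0.72 2.41 3.07 2.08 1.57]
```

```bash
J="python3 -m jog"; python3 -m jog '0.04 0.01 0.01 0 0.07 0.22 1; 0.09 0.02 0.02 0 0.15 0.45 1; 0.13 0.03 0.02 0.02 0.22 0.68 1; 0.18 0.04 0.03 0.04 0.29 0.9 1; 0.18 0.04 0.03 0.04 0.29 0.9 1' && python3 -m jog '0.04 -0.01 0 0.03 0.07 0.22 1; 0.09 -0.02 0.01 0.06 0.14 0.45 1; 0.13 -0.02 0.01 0.1 0.2 0.67 1; 0.18 -0.03 0.02 0.15 0.26 0.89 1; 0.18 -0.03 0.02 0.15 0.26 0.89 1' && python3 -m jog '0.04 -0.02 0 0.05 0.05 0.22 1; 0.08 -0.05 0.01 0.11 0.1 0.44 1; 0.12 -0.07 0.01 0.17 0.15 0.66 1; 0.15 -0.09 0.01 0.24 0.19 0.87 1; 0.15 -0.09 0.01 0.24 0.19 0.87 1' && python3 -m jog '0.03 -0.03 0 0.07 0.02 0.21 1; 0.05 -0.07 0 0.14 0.05 0.43 1; 0.08 -0.1 0 0.22 0.06 0.64 1; 0.11 -0.14 0 0.29 0.08 0.85 1; 0.11 -0.14 0 0.29 0.08 0.85 1'; python3 - <<'E'
from plan import *
o=get_obs();q0=np.array(o['qpos']);print(q0.round(3),o['ee_pos'])
q=np.array([0.27965531,0.71509017,2.41075598,3.07279852,2.07868617,1.57204614])
joints([q0,q],3)
E
```

```text
t: 12.15
ee_pos: [489.4, 256.4, 219.0]
orientation: [-2.207, -0.159, -1.283]
ft_force: [0.0, 0.4, -3.2]
width: 52.1
grasp_force: 30.0
t: 12.65
ee_pos: [509.3, 257.1, 250.7]
orientation: [-1.929, 0.331, -1.135]
ft_force: [-0.2, -0.1, -2.3]
width: 51.7
grasp_force: 30.0
t: 13.15
ee_pos: [524.0, 251.3, 282.1]
orientation: [-1.584, 0.695, -0.924]
ft_force: [-0.1, 0.0, -2.9]
width: 52.3
grasp_force: 30.0
t: 13.65
ee_pos: [534.5, 238.8, 314.5]
orientation: [-1.21, 0.937, -0.664]
ft_force: [0.0, 0.2, -2.1]
width: 52.1
grasp_force: 30.0
[0.302 0.581 2.43  2.946 1.52  0.271] [534.47653122 238.80143251 314.5099049 ]
mid [ 0.02 -0.08 -0.    0.15 -0.01  0.42] 
end [ 0.04 -0.17 -0.01  0.3  -0.05  0.83] p [535. 221. 346.] w [278.  97. 281.] q [0.29 0.63 2.42 2.99 1.71 0.7 ]
mid [-0.02 -0.08 -0.01  0.13 -0.07  0.41] 
end [-0.03 -0.17 -0.03  0.25 -0.17  0.81] p [531. 201. 375.] w [280.  95. 267.] q [0.29 0.67 2.42 3.03 1.89 1.14]
mid [-0.05 -0.07 -0.02  0.09 -0.12  0.4 ] 
end [-0.11 -0.13 -0.04  0.15 -0.26  0.79] p [520. 180. 400.] w [282.  93. 254.] q [0.28 0.72 2.41 3.07 2.08 1.57]
```

```bash
python3 -m jog '0.01 -0.04 0 0.07 -0.01 0.21 1; 0.02 -0.08 0 0.15 -0.01 0.42 1; 0.03 -0.12 0 0.22 -0.03 0.63 1; 0.04 -0.17 -0.01 0.3 -0.05 0.83 1; 0.04 -0.17 -0.01 0.3 -0.05 0.83 1' && python3 -m jog '-0.01 -0.04 -0.01 0.06 -0.03 0.2 1; -0.02 -0.08 -0.01 0.13 -0.07 0.41 1; -0.03 -0.12 -0.02 0.19 -0.12 0.61 1; -0.03 -0.17 -0.03 0.25 -0.17 0.81 1; -0.03 -0.17 -0.03 0.25 -0.17 0.81 1' && python3 -m jog '-0.02 -0.03 -0.01 0.05 -0.06 0.2 1; -0.05 -0.07 -0.02 0.09 -0.12 0.4 1; -0.08 -0.1 -0.03 0.12 -0.19 0.6 1; -0.11 -0.13 -0.04 0.15 -0.26 0.79 1; -0.11 -0.13 -0.04 0.15 -0.26 0.79 1; -0.11 -0.13 -0.04 0.15 -0.26 0.79 1'; python3 - <<'E'
from plan import *
o=get_obs();q0=np.array(o['qpos']);print(q0.round(3),o['ee_pos'])
Rm=RO(o['orientation']);b=tool(36,30,ysign=-1).T@[0,0,1];print('bottle z est',Rm@b)
q=np.array([0.27965531,0.71509017,2.41075598,3.07279852,2.07868617,1.57204614]);p,Rt=fk(q)
print(rows(p,Rt,o['ee_pos'],Rm).round(3))
im=get_image('side');save(im,'s5.png');cv2.imwrite('pics/s5c.png',cv2.resize(cv2.imread('pics/s5.png')[60:260,150:350],None,fx=2.5,fy=2.5))
E
```

```text
t: 14.15
ee_pos: [538.3, 222.6, 345.4]
orientation: [-0.837, 1.063, -0.365]
ft_force: [-0.2, 0.3, -2.4]
width: 51.8
grasp_force: 30.0
t: 14.65
ee_pos: [534.5, 201.6, 373.3]
orientation: [-0.488, 1.09, -0.038]
ft_force: [0.4, -0.3, -2.5]
width: 52.2
grasp_force: 30.0
t: 15.25
ee_pos: [522.7, 181.5, 399.4]
orientation: [-0.186, 1.034, 0.309]
ft_force: [-0.6, -0.2, -2.5]
width: 52.1
grasp_force: 30.0
[0.283 0.711 2.41  3.077 2.076 1.565] [522.71168825 181.48774192 399.3838182 ]
bottle z est [ 0.0038806  -0.00534945 -0.99997816]
[-0.01  -0.002 -0.012 -0.001  0.003  0.015]
```

View pics/s5c.png

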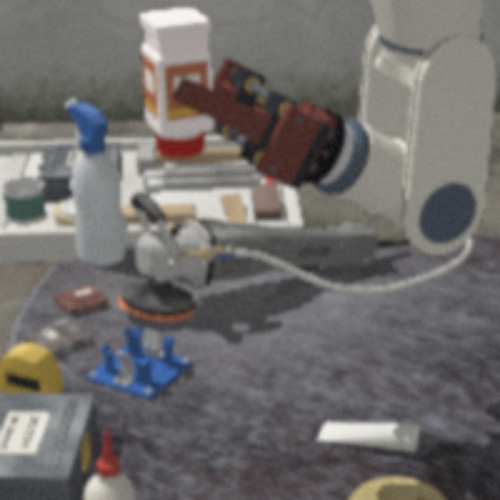

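The crop shows the bottle at (175,85) held inverted, cap straight down. I'll hold it there for 2.4 s.

```bash
for i in 1; do python3 -m jog '0 0 0 0 0 0 1;0 0 0 0 0 0 1;0 0 0 0 0 0 1;0 0 0 0 0 0 1;0 0 0 0 0 0 1;0 0 0 0 0 0 1;0 0 0 0 0 0 1;0 0 0 0 0 0 1'; python3 -m jog '0 0 0 0 0 0 1;0 0 0 0 0 0 1;0 0 0 0 0 0 1;0 0 0 0 0 0 1;0 0 0 0 0 0 1;0 0 0 0 0 0 1;0 0 0 0 0 0 1;0 0 0 0 0 0 1';python3 -m jog '0 0 0 0 0 0 1;0 0 0 0 0 0 1;0 0 0 0 0 0 1;0 0 0 0 0 0 1;0 0 0 0 0 0 1;0 0 0 0 0 0 1;0 0 0 0 0 0 1;0 0 0 0 0 0 1'; done; python3 - <<'E'
from plan import *
o=get_obs();q0=np.array(o['qpos']);print(q0.round(3),o['ee_pos'])
h=np.radians(-32.5);pl=np.array([591.5-4.8*np.cos(h),24-4.8*np.sin(h),70.5])
for dz in (0,40,100,140):
    q,e=ik(pl+[0,0,dz],tool(-32.5,30,ysign=-1),[.37,.77,2.17,4.19,.94,-1.77]);print(dz,e,q.round(3),fk(q,1)[0].round())
joints([q0,q],7)
E
```

```text
t: 16.1
ee_pos: [522.5, 181.0, 399.9]
orientation: [-0.181, 1.032, 0.315]
ft_force: [0.2, -0.5, -2.0]
width: 52.1
grasp_force: 30.0
t: 16.9
ee_pos: [522.5, 181.0, 399.9]
orientation: [-0.181, 1.032, 0.315]
ft_force: [0.0, -0.2, -2.6]
width: 52.0
grasp_force: 30.0
t: 17.7
ee_pos: [522.5, 181.0, 399.9]
orientation: [-0.181, 1.032, 0.315]
ft_force: [1.2, -0.6, -2.6]
width: 51.9
grasp_force: 30.0
[0.282 0.712 2.41  3.078 2.079 1.572] [522.48032266 181.01707293 399.92633568]
0 3.222493584707752e-10 [ 0.381  0.796  2.172  4.184  0.953 -1.744] [374. 163. 217.]
40 5.041054008304327e-13 [ 0.381  0.697  2.187  4.238  0.912 -1.835] [374. 163. 257.]
100 4.0732446416713125e-09 [ 0.381  0.549  2.196  4.344  0.855 -2.   ] [374. 163. 317.]
140 1.19729472244773e-12 [ 0.381  0.452  2.191  4.43   0.823 -2.129] [374. 163. 357.]
mid [ 0.08 -0.11  0.04  0.14  0.13 -0.58] 
end [ 0.15 -0.23  0.07  0.25  0.29 -1.14] p [562. 147. 383.] w [297. 103. 264.] q [0.3  0.67 2.38 3.27 1.9  1.04]
mid [ 0.12 -0.06  0.04  0.07  0.19 -0.54] 
end [ 0.24 -0.12  0.06  0.09  0.4  -1.06] p [592. 106. 361.] w [312. 113. 276.] q [0.31 0.64 2.35 3.46 1.72 0.51]
mid [ 0.13  0.01  0.03 -0.04  0.2  -0.5 ] 
end [ 0.25  0.01  0.05 -0.13  0.39 -0.97] p [609.  66. 337.] w [326. 122. 289.] q [ 0.32  0.6   2.32  3.66  1.54 -0.01]
mid [ 0.09  0.07  0.03 -0.14  0.15 -0.45] 
end [ 0.18  0.14  0.03 -0.32  0.25 -0.88] p [614.  32. 308.] w [340. 132. 303.] q [ 0.34  0.56  2.29  3.85  1.36 -0.54]
mid [ 0.03  0.1   0.01 -0.2   0.04 -0.41] 
end [ 0.04  0.19  0.01 -0.4   0.02 -0.81] p [610.  11. 275.] w [352. 142. 320.] q [ 0.35  0.53  2.25  4.04  1.18 -1.07]
mid [-0.04  0.08  0.   -0.17 -0.08 -0.38] 
end [-0.1   0.15 -0.01 -0.31 -0.21 -0.75] p [599.   9. 241.] w [363. 153. 337.] q [ 0.37  0.49  2.22  4.24  1.   -1.6 ]
mid [-0.09  0.02 -0.01 -0.08 -0.16 -0.35] 
end [-0.18  0.02 -0.04 -0.1  -0.35 -0.7 ] p [587.  27. 210.] w [374. 163. 357.] q [ 0.38  0.45  2.19  4.43  0.82 -2.13]
```

```bash
python3 - <<'E'
from plan import *
o=get_obs();q0=np.array(o['qpos'])
h=np.radians(-32.5);pl=np.array([591.5-4.8*np.cos(h),24-4.8*np.sin(h),70.5])
q,e=ik(pl+[0,0,75],tool(-32.5,30,ysign=-1),[.37,.77,2.17,4.19,.94,-1.77]);print(e,q.tolist())
joints([q0,q],8)
E
```

```text
1.3812484018819395e-13 [0.38146046926361593, 0.6102392935593406, 2.194632086349083, 4.296131065324233, 0.878037406883034, -1.927224363027363]
mid [ 0.09 -0.09  0.03  0.11  0.12 -0.48] 
end [ 0.18 -0.18  0.05  0.19  0.26 -0.94] p [556. 156. 375.] w [294. 102. 257.] q [0.29 0.7  2.38 3.23 1.93 1.13]
mid [ 0.12 -0.04  0.03  0.06  0.16 -0.45] 
end [ 0.23 -0.09  0.04  0.08  0.33 -0.89] p [585. 126. 347.] w [306. 110. 260.] q [0.31 0.69 2.36 3.38 1.78 0.7 ]
mid [ 0.12  0.01  0.03 -0.02  0.17 -0.43] 
end [ 0.24  0.02  0.04 -0.07  0.34 -0.84] p [605.  95. 317.] w [318. 118. 263.] q [0.32 0.67 2.33 3.53 1.63 0.26]
mid [ 0.1   0.06  0.02 -0.09  0.15 -0.4 ] 
end [ 0.19  0.12  0.03 -0.21  0.28 -0.79] p [615.  65. 285.] w [330. 126. 268.] q [ 0.33  0.66  2.3   3.69  1.48 -0.18]
mid [ 0.06  0.09  0.02 -0.15  0.09 -0.38] 
end [ 0.1   0.18  0.02 -0.31  0.15 -0.74] p [617.  40. 251.] w [341. 135. 273.] q [ 0.34  0.65  2.28  3.84  1.33 -0.62]
mid [ 0.    0.1   0.01 -0.17  0.01 -0.35] 
end [-0.01  0.2   0.01 -0.34 -0.02 -0.7 ] p [612.  24. 216.] w [352. 144. 278.] q [ 0.36  0.64  2.25  3.99  1.18 -1.05]
mid [-0.05  0.08  0.01 -0.15 -0.07 -0.33] 
end [-0.11  0.15  0.   -0.27 -0.17 -0.65] p [601.  19. 180.] w [363. 153. 285.] q [ 0.37  0.62  2.22  4.14  1.03 -1.49]
mid [-0.09  0.04 -0.   -0.09 -0.13 -0.32] 
end [-0.18  0.06 -0.01 -0.14 -0.28 -0.62] p [587.  27. 145.] w [374. 163. 292.] q [ 0.38  0.61  2.19  4.3   0.88 -1.93]
```

```bash
python3 -m jog '0.09 -0.09 0.03 0.11 0.12 -0.48 1; 0.18 -0.18 0.05 0.19 0.26 -0.94 1;0.18 -0.18 0.05 0.19 0.26 -0.94 1;0.18 -0.18 0.05 0.19 0.26 -0.94 1;0.18 -0.18 0.05 0.19 0.26 -0.94 1' >/dev/null && python3 -m jog '0.12 -0.04 0.03 0.06 0.16 -0.45 1; 0.23 -0.09 0.04 0.08 0.33 -0.89 1;0.23 -0.09 0.04 0.08 0.33 -0.89 1;0.23 -0.09 0.04 0.08 0.33 -0.89 1;0.23 -0.09 0.04 0.08 0.33 -0.89 1' >/dev/null && python3 -m jog '0.12 0.01 0.03 -0.02 0.17 -0.43 1; 0.24 0.02 0.04 -0.07 0.34 -0.84 1;0.24 0.02 0.04 -0.07 0.34 -0.84 1;0.24 0.02 0.04 -0.07 0.34 -0.84 1;0.24 0.02 0.04 -0.07 0.34 -0.84 1' >/dev/null && python3 -m jog '0.1 0.06 0.02 -0.09 0.15 -0.4 1; 0.19 0.12 0.03 -0.21 0.28 -0.79 1;0.19 0.12 0.03 -0.21 0.28 -0.79 1;0.19 0.12 0.03 -0.21 0.28 -0.79 1;0.19 0.12 0.03 -0.21 0.28 -0.79 1' ; python3 - <<'E'
from plan import *
o=get_obs();q0=np.array(o['qpos']);print(q0.round(3),o['ee_pos'])
q=np.array([0.38146046926361593, 0.6102392935593406, 2.194632086349083, 4.296131065324233, 0.878037406883034, -1.927224363027363])
joints([q0,q],4)
# polisher ring in w1
ow={'ee_pos':[467.96,90.73,399.58],'orientation':[2.212,2.23,-.001]}
for uv in [(305,237),(330,245),(285,245)]:print(ray('wrist',uv,20,ow).round())
E
```

```text
t: 19.7
ee_pos: [618.1, 64.9, 282.4]
orientation: [-1.123, 1.281, -1.448]
ft_force: [-1.3, -0.1, -2.2]
width: 52.0
grasp_force: 30.0
[ 0.326  0.665  2.303  3.676  1.482 -0.163] [618.09342444  64.93096969 282.44525419]
mid [ 0.06  0.09  0.02 -0.14  0.1  -0.38] 
end [ 0.11  0.18  0.02 -0.31  0.16 -0.75] p [618.  39. 250.] w [341. 133. 272.] q [ 0.34  0.65  2.28  3.83  1.33 -0.6 ]
mid [ 0.    0.1   0.01 -0.17  0.02 -0.36] 
end [-0.    0.2   0.01 -0.34 -0.01 -0.7 ] p [612.  23. 215.] w [352. 143. 278.] q [ 0.35  0.64  2.25  3.99  1.18 -1.05]
mid [-0.05  0.08  0.01 -0.15 -0.07 -0.34] 
end [-0.11  0.15 -0.   -0.28 -0.17 -0.66] p [601.  18. 180.] w [363. 153. 284.] q [ 0.37  0.62  2.22  4.14  1.03 -1.49]
mid [-0.09  0.04 -0.   -0.09 -0.13 -0.32] 
end [-0.18  0.06 -0.01 -0.14 -0.28 -0.62] p [587.  27. 145.] w [374. 163. 292.] q [ 0.38  0.61  2.19  4.3   0.88 -1.93]
[566. -75.  20.]
[616. -91.  20.]
[527. -92.  20.]
```

```bash
python3 -m jog '0.06 0.09 0.02 -0.14 0.1 -0.38 1;0.11 0.18 0.02 -0.31 0.16 -0.75 1;0.11 0.18 0.02 -0.31 0.16 -0.75 1;0.11 0.18 0.02 -0.31 0.16 -0.75 1;0.11 0.18 0.02 -0.31 0.16 -0.75 1' >/dev/null && python3 -m jog '0 0.1 0.01 -0.17 0.02 -0.36 1;0 0.2 0.01 -0.34 -0.01 -0.7 1;0 0.2 0.01 -0.34 -0.01 -0.7 1;0 0.2 0.01 -0.34 -0.01 -0.7 1;0 0.2 0.01 -0.34 -0.01 -0.7 1' >/dev/null && python3 -m jog '-0.05 0.08 0.01 -0.15 -0.07 -0.34 1;-0.11 0.15 0 -0.28 -0.17 -0.66 1;-0.11 0.15 0 -0.28 -0.17 -0.66 1;-0.11 0.15 0 -0.28 -0.17 -0.66 1;-0.11 0.15 0 -0.28 -0.17 -0.66 1'  && python3 -m jog '-0.09 0.04 0 -0.09 -0.13 -0.32 1;-0.18 0.06 -0.01 -0.14 -0.28 -0.62 1;-0.18 0.06 -0.01 -0.14 -0.28 -0.62 1;-0.18 0.06 -0.01 -0.14 -0.28 -0.62 1;-0.18 0.06 -0.01 -0.14 -0.28 -0.62 1'; python3 - <<'E'
from yaw import *
from kin import *
o=get_obs();q0=np.array(o['qpos']);print(q0.round(3),o['ee_pos'])
print(rows(np.array([587.4,26.6,145.5]),tool(-32.5,30,ysign=-1),o['ee_pos'],RO(o['orientation'])).round(3))
for c in ('side','scene','wrist'): print(c);meas(c,o,c+'6')
a=cv2.imread('pics/side6.png')[140:240,150:290];b=cv2.imread('pics/scene6.png')[120:220,230:370]
cv2.imwrite('pics/c6.png',cv2.resize(np.vstack([a,b]),None,fx=3,fy=3,interpolation=cv2.INTER_CUBIC))
E
```

```text
t: 21.2
ee_pos: [601.7, 17.3, 177.4]
orientation: [2.273, -1.057, 1.721]
ft_force: [0.4, 0.1, -2.2]
width: 51.7
grasp_force: 30.0
t: 21.7
ee_pos: [588.5, 25.5, 142.5]
orientation: [2.393, -0.707, 1.385]
ft_force: [-0.1, 0.3, -2.2]
width: 51.8
grasp_force: 30.0
[ 0.383  0.616  2.194  4.303  0.887 -1.925] [588.53629394  25.47282381 142.52946322]
[ 0.009 -0.002 -0.014  0.017 -0.006 -0.004]
side
stand 0.97 [593.  15.] [126. 112.] 60.8 px [204. 206.]
stand 0.72 [591.1  32.4   2.7]
stand_seat 0.81 [589.6  31.4   5.4]
bottle 0.79 [ 612. -133.] [164.  54.] 82.9 px [198. 154.]
bottle 0.73 [199. 388.] [206.  52.] 69.2 px [372. 252.]
bottle 0.91 [179.9 344.6   3.1]
bottle 0.61 [594.4  24.8  80.3]
bottle_cap_top 0.85 [590.9  23.7 203.8]
bottle_cap_top 0.76 [186.4 342.9 124.7]
scene
stand 0.91 [598.  38.] [120.  91.] 58.0 px [295. 207.]
stand 0.59 [591.1  27.6   3.5]
stand_seat 0.92 [592.4  32.4   7.5]
bottle 0.69 [639.  64.] [225.  62.] 44.0 px [301. 176.]
bottle 0.63 [587.9  19.   80.2]
bottle_cap_top 0.61 [595.4  26.6 206.7]
bottle_cap_top 0.27 [697.1 -51.2  -1. ]
wrist
stand 0.82 [579.  33.] [91. 28.] 57.0 px [253. 355.]
stand 0.68 [592.6  21.3  -1.3]
stand_seat 0.88 [592.7  25.3   3.5]
bottle 0.78 [652. -16.] [ 96. 171.] 56.3 px [255. 229.]
bottle 0.77 [594.7  24.6  82. ]
bottle_cap_top 0.71 [594.3  19.9 197.6]
```

View pics/c6.png

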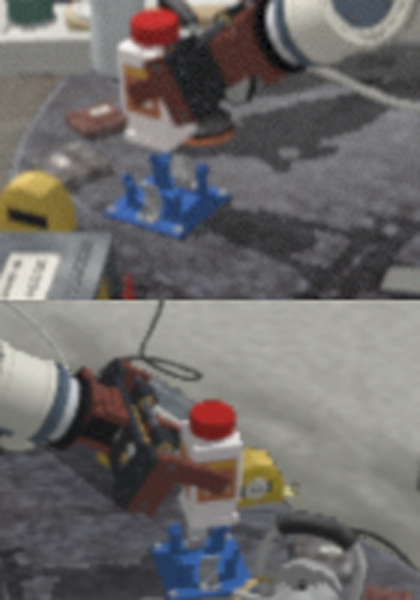

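The crops show the bottle held upright above the stand, clear of the polisher. The cameras disagree on the stand's y by several mm, so I'll fit silhouettes to settle it.

```bash
cat > fit.py <<'E'
from kin import *
from scipy.optimize import minimize
def box(h,z): return [[sx*h,sy*h,z] for sx in(-1,1) for sy in(-1,1)]
a=np.linspace(0,6.28,24)
ST=np.array(box(46,0)+box(46,6)+box(32,39))
BO=np.array(box(25,0)+box(25,12)+box(26,28)+box(26,102)+[[22*np.cos(t),22*np.sin(t),z] for t in a for z in(102,125)])
S=4
def hullmask(pts,sh=(384*S,512*S)):
    m=np.zeros(sh,np.uint8);cv2.fillConvexPoly(m,cv2.convexHull((np.array(pts)*S+S/2).round().astype(np.int32)),1);return m
def fitc(c,o,M,mask,x0):
    k,_=cv2.findContours(mask,cv2.RETR_EXTERNAL,cv2.CHAIN_APPROX_NONE)
    pts=np.vstack([q[:,0] for q in k if cv2.contourArea(q)>4]);
    T=np.zeros((384,512),np.uint8);cv2.fillConvexPoly(T,cv2.convexHull(pts),1);T=cv2.resize(T,None,fx=S,fy=S,interpolation=cv2.INTER_NEAREST)
    cm=camera_model(c);Ti=np.linalg.inv(T_cam(c,o))
    def f(x):
        P=M@rz(np.radians(x[2])).T+[x[0],x[1],0];C=P@Ti[:3,:3].T+Ti[:3,3]
        m=hullmask(np.c_[cm['fx']*C[:,0]/C[:,2]+cm['cx'],cm['fy']*C[:,1]/C[:,2]+cm['cy']])
        return -(m&T).sum()/(m|T).sum()
    r=minimize(f,x0,method='Nelder-Mead',options=dict(initial_simplex=np.array(x0)+[[0,0,0],[10,0,0],[0,10,0],[0,0,8]],xatol=.05,fatol=1e-4));return r.x.round(1),round(-r.fun,3)
def near(shape,uv,rad):
    m=np.zeros((384,512),np.uint8);cv2.circle(m,tuple(int(v) for v in uv),rad,1,-1);return m
def blue(im): 
    h=cv2.cvtColor(im,cv2.COLOR_BGR2HSV);return ((h[...,0]>100)&(h[...,0]<125)&(h[...,1]>130)&(h[...,2]>60)).astype(np.uint8)
E
python3 - <<'E'
from fit import *
ow={'ee_pos':[467.96,90.73,399.58],'orientation':[2.212,2.23,-.001]}
for n,c,o in [('side0','side',None),('s5','side',None),('scene0','scene',None),('w1','wrist',ow),('w2','wrist',ow)]:
    im=cv2.imread(f'pics/{n}.png');b=blue(im)&near(0,proj(c,[592,26,15],o),32)
    print(n,b.sum(),fitc(c,o,ST,b,[592,26,57.5]))
for n,c,o in [('side0','side',None),('w1','wrist',ow),('w2','wrist',ow),('w3','wrist',{'ee_pos':[466.36,191.15,319.78],'orientation':[-2.211,-2.231,.003]})]:
    im=cv2.imread(f'pics/{n}.png');h=cv2.cvtColor(im,cv2.COLOR_BGR2HSV)
    uv=proj(c,[470,253,65],o);m=(((h[...,2]>150)&(h[...,1]<60))|((h[...,1]>150)&(h[...,2]>110)&((h[...,0]<20)|(h[...,0]>170)))).astype(np.uint8)&near(0,uv,34)
    m=cv2.morphologyEx(m,cv2.MORPH_OPEN,np.ones((3,3)));k,l=cv2.connectedComponents(m);L=l[int(uv[1])-3:int(uv[1])+4,int(uv[0])-3:int(uv[0])+4];L=np.bincount(L[L>0]).argmax()
    print(n,(l==L).sum(),fitc(c,o,BO,(l==L).astype(np.uint8),[470,253,36]))
E
```

```text
side0 378 (array([736.4,  60.4,  20.2]), np.float64(-0.0))
s5 378 (array([736.4,  60.4,  20.2]), np.float64(-0.0))
scene0 416 (array([ 679. , -111. ,   83.6]), np.float64(-0.0))
w1 1701 (array([639.8, 153.8, -45.6]), np.float64(-0.0))
w2 1702 (array([639.8, 153.8, -45.6]), np.float64(-0.0))
side0 699 (array([540. , 260.8,  11.1]), np.float64(-0.0))
w1 1608 (array([547.5, 299.7,  11.2]), np.float64(-0.0))
w2 1618 (array([547.5, 299.7,  11.2]), np.float64(-0.0))
w3 1797 (array([496.7, 329.7,  -6.7]), np.float64(-0.0))fit.py:18: RuntimeWarning: overflow encountered in scalar negative
  return -(m&T).sum()/(m|T).sum()
```

Unsigned negation overflowed; I'll fix that.

```bash
sed -i 's/return -(m&T).sum()\/(m|T).sum()/return -float((m\&T).sum())\/float((m|T).sum())/' fit.py
cat > runfit.py <<'E'
from fit import *
ow={'ee_pos':[467.96,90.73,399.58],'orientation':[2.212,2.23,-.001]}
for n,c,o in [('side0','side',None),('s5','side',None),('scene0','scene',None),('w1','wrist',ow),('w2','wrist',ow)]:
    im=cv2.imread(f'pics/{n}.png');b=blue(im)&near(0,proj(c,[592,26,15],o),32)
    print(n,b.sum(),fitc(c,o,ST,b,[592,26,57.5]))
for n,c,o in [('side0','side',None),('w1','wrist',ow),('w2','wrist',ow),('w3','wrist',{'ee_pos':[466.36,191.15,319.78],'orientation':[-2.211,-2.231,.003]})]:
    im=cv2.imread(f'pics/{n}.png');h=cv2.cvtColor(im,cv2.COLOR_BGR2HSV)
    uv=proj(c,[470,253,65],o);m=(((h[...,2]>150)&(h[...,1]<60))|((h[...,1]>150)&(h[...,2]>110)&((h[...,0]<20)|(h[...,0]>170)))).astype(np.uint8)&near(0,uv,34)
    m=cv2.morphologyEx(m,cv2.MORPH_OPEN,np.ones((3,3)));k,l=cv2.connectedComponents(m);L=l[int(uv[1])-3:int(uv[1])+4,int(uv[0])-3:int(uv[0])+4];L=np.bincount(L[L>0]).argmax()
    print(n,(l==L).sum(),fitc(c,o,BO,(l==L).astype(np.uint8),[470,253,36]))
E
python3 runfit.py
```

```text
side0 378 (array([591.5,  28.8,  65.4]), np.float64(0.869))
s5 378 (array([590.6,  26.1,  68.1]), np.float64(0.859))
scene0 416 (array([593.3,  29.8,  55.3]), np.float64(0.89))
w1 1701 (array([593.3,  25.7,  58. ]), np.float64(0.931))
w2 1702 (array([593.2,  25.2,  57.2]), np.float64(0.933))
side0 699 (array([472.9, 255.1,  22.8]), np.float64(0.94))
w1 1608 (array([473. , 251.9,  35.8]), np.float64(0.912))
w2 1618 (array([472.7, 251.9,  36.3]), np.float64(0.913))
w3 1797 (array([472.7, 252.6,  35.6]), np.float64(0.944))
```

```bash
python3 - <<'E'
from kin import *
o=get_obs();p=np.array(o['ee_pos']);R0=RO(o['orientation'])
Rp=R.from_rotvec([-2.364,-.767,-1.36]).as_matrix();b=Rp.T@[0,0,1]
print('bottle z',(R0@b).round(4))
# pick heading of y axis -> yaw
print('yaw pick y',np.degrees(np.arctan2(Rp[1,1],Rp[0,1])),'now',np.degrees(np.arctan2(R0[1,1],R0[0,1])))
Rt=rz(np.radians(-32.5-36))@Rp
# align tool y to exactly heading
yy=np.degrees(np.arctan2(Rt[1,1],Rt[0,1]));Rt=rz(np.radians(-32.5-90-yy))@Rt
for z in (108,70.5): 
    r=rows(np.array([588.1,29.5,z]),Rt,p,R0);print(z,r.round(3))
print('per mm: h',(Rt.T@[.843,-.537,0]/200).round(4),'left',(Rt.T@[.537,.843,0]/200).round(4),'down',(Rt.T@[0,0,-1]/200).round(5))
E
```

```text
bottle z [-9.e-04  7.e-03  1.e+00]
yaw pick y -54.062741473205215 now -122.91410076406248
108 [-0.155 -0.015  0.075  0.017 -0.009  0.002]
70.5 [-0.317 -0.016  0.169  0.017 -0.009  0.002]
per mm: h [ 0.0025 -0.      0.0043] left [ 0.    -0.005 -0.   ] down [-0.00432 -0.       0.00251]
```

```bash
python3 -m jog '-0.05 -0.01 0.02 0.01 0 0 1; -0.1 -0.015 0.05 0.017 -0.009 0 1; -0.155 -0.015 0.075 0.017 -0.009 0.002 1; -0.155 -0.015 0.075 0.017 -0.009 0.002 1; -0.155 -0.015 0.075 0.017 -0.009 0.002 1;-0.155 -0.015 0.075 0.017 -0.009 0.002 1' && python3 -m jog '-0.013 0 0.008 0 0 0 1; -0.026 0 0.015 0 0 0 1; -0.039 0 0.023 0 0 0 1; -0.039 0 0.023 0 0 0 1;-0.039 0 0.023 0 0 0 1'; python3 - <<'E'
from yaw import *
o=get_obs();print(o['ee_pos'],o['ft_force'],o['moment'])
for c in('side','scene'):
    save(get_image(c),c+'7.png')
a=cv2.imread('pics/side7.png')[150:230,160:260];b=cv2.imread('pics/scene7.png')[140:220,250:350]
cv2.imwrite('pics/c7.png',cv2.resize(np.hstack([a,b]),None,fx=4,fy=4,interpolation=cv2.INTER_CUBIC))
E
```

```text
t: 23.35
ee_pos: [588.2, 29.5, 108.2]
orientation: [2.405, -0.701, 1.383]
ft_force: [0.2, 0.3, -1.3]
width: 52.1
grasp_force: 30.0
t: 23.85
ee_pos: [588.1, 29.5, 98.8]
orientation: [2.405, -0.7, 1.382]
ft_force: [0.7, -0.4, -2.3]
width: 52.0
grasp_force: 30.0
[588.07318375  29.50623875  98.79563578] [ 0.66227988 -0.35252283 -2.33077958] [0.4452761  0.53024928 0.05527416]
```

View pics/c7.png

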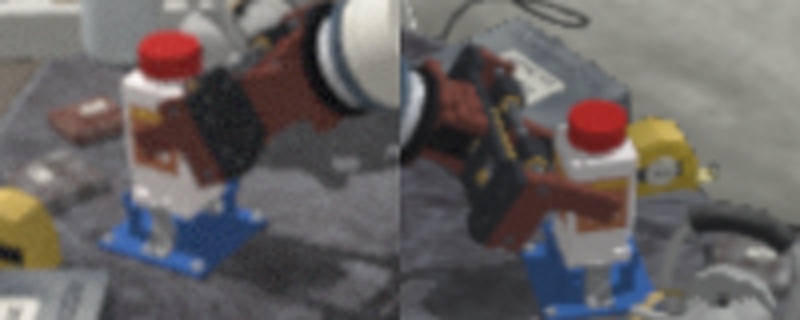

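Both crops show the foot over the pocket, just inside the flared lips, with no contact force. I'll go down in small steps and watch the force.

```bash
python3 -m jog '-0.009 0 0.005 0 0 0 1; -0.017 0 0.01 0 0 0 1; -0.017 0 0.01 0 0 0 1' | egrep 'ee_pos|ft|wid'; python3 -m jog '-0.009 0 0.005 0 0 0 1; -0.017 0 0.01 0 0 0 1; -0.017 0 0.01 0 0 0 1' | egrep 'ee_pos|ft|wid'; python3 -c "
from h import *
print(get_obs()['ft_force'],get_obs()['moment'])"
```

```text
ee_pos: [588.0, 29.4, 94.7]
ft_force: [0.6, -0.7, -1.4]
width: 51.7
ee_pos: [588.1, 29.3, 90.9]
ft_force: [0.0, -1.1, -1.8]
width: 51.7
[ 0.00251731 -1.11549501 -1.77188612] [ 0.10418614  0.40636441 -0.21370649]
```

```bash
python3 -m jog '-0.011 0 0.006 0 0 0 1; -0.022 0 0.013 0 0 0 1; -0.022 0 0.013 0 0 0 1' | egrep 'ee_pos|ft|wid'; python3 -m jog '-0.011 0 0.006 0 0 0 1; -0.022 0 0.013 0 0 0 1; -0.022 0 0.013 0 0 0 1' | egrep 'ee_pos|ft|wid'; python3 -c "
from h import *
print(get_obs()['ft_force'],get_obs()['moment'])"
```

```text
ee_pos: [588.3, 29.2, 86.0]
ft_force: [0.2, -2.8, 2.0]
width: 51.5
ee_pos: [588.0, 29.4, 80.3]
ft_force: [-0.5, -2.8, -1.3]
width: 52.0
[-0.5212775  -2.76264557 -1.34084594] [-0.03558766  0.38840032 -0.29540986]
```

```bash
python3 -m jog '-0.011 0 0.006 0 0 0 1; -0.022 0 0.013 0 0 0 1; -0.022 0 0.013 0 0 0 1' | egrep 'ee_pos|ft|wid'; python3 -m jog '-0.011 0 0.006 0 0 0 1; -0.017 0 0.01 0 0 0 1; -0.017 0 0.01 0 0 0 1' | egrep 'ee_pos|ft|wid'; python3 -c "
from h import *
print(get_obs()['ft_force'],get_obs()['moment'])"
```

```text
ee_pos: [588.0, 29.4, 75.0]
ft_force: [1.3, -3.2, -1.9]
width: 51.9
ee_pos: [587.9, 29.3, 71.1]
ft_force: [-0.7, -3.1, -2.9]
width: 52.0
[-0.66418794 -3.07643774 -2.87573058] [ 0.07346052  0.72117611 -0.42562649]
```

```bash
python3 -m jog '-0.004 0 0.0025 0 0 0 1; -0.009 0 0.005 0 0 0 1; -0.009 0 0.005 0 0 0 1' | egrep 'ee_pos|ft|wid'; python3 -m jog '-0.004 0 0.0025 0 0 0 1; -0.009 0 0.005 0 0 0 1; -0.009 0 0.005 0 0 0 1' | egrep 'ee_pos|ft|wid'
```

```text
ee_pos: [588.0, 29.3, 70.5]
ft_force: [-5.9, -0.9, 5.6]
width: 51.7
ee_pos: [588.1, 29.2, 70.2]
ft_force: [-13.0, 1.1, 18.7]
width: 51.6
```

Firm contact at TCP z 70.2 with 18.7 N, matching the expected seat height. I'll release and look.

```bash
python3 -m jog '0.004 0 -0.002 0 0 0 1; 0.004 0 -0.002 0 0 0 -1; 0.004 0 -0.002 0 0 0 -1;0.004 0 -0.002 0 0 0 -1;0.004 0 -0.002 0 0 0 -1;0.004 0 -0.002 0 0 0 -1;0.004 0 -0.002 0 0 0 -1;0.004 0 -0.002 0 0 0 -1'; python3 -m jog '0.08 0 -0.05 0 0 0 -1; 0.16 0 -0.1 0 0 0 -1; 0.25 0 -0.15 0 0 0 -1; 0.34 0 -0.2 0 0 0 -1; 0.42 0 -0.25 0 0 0 -1; 0.42 0 -0.25 0 0 0 -1; 0.42 0 -0.25 0 0 0 -1'; python3 - <<'E'
from fit import *
o=get_obs()
for c in('side','scene','wrist'):
    save(get_image(c),c+'8.png')
    for t in('bottle','bottle_cap_top'):
        for d in pinpoint(t,c)[:2]: print(c,t,round(d['confidence'],2),w(c,d['xyz'],o).round(1))
a=cv2.imread('pics/side8.png')[150:230,160:260];b=cv2.imread('pics/scene8.png')[140:220,250:350]
cv2.imwrite('pics/c8.png',cv2.resize(np.hstack([a,b]),None,fx=4,fy=4,interpolation=cv2.INTER_CUBIC))
E
```

```text
t: 27.15
ee_pos: [588.2, 29.5, 68.5]
orientation: [2.405, -0.701, 1.383]
ft_force: [0.3, 0.2, -0.2]
width: 87.5
grasp_force: 0.0
t: 27.85
ee_pos: [587.5, 30.0, 166.5]
orientation: [2.405, -0.701, 1.384]
ft_force: [0.3, -0.7, -0.1]
width: 88.0
grasp_force: 0.0
side bottle 0.83 [179.5 344.2   3.7]
side bottle 0.69 [593.9  26.5   5.7]
side bottle_cap_top 0.94 [178.9 342.2 120.7]
side bottle_cap_top 0.56 [592.  26. 135.]
scene bottle 0.76 [589.   24.2   3.1]
scene bottle_cap_top 0.66 [593.5  27.  131.5]
wrist bottle 0.88 [594.7  30.4   9.3]
wrist bottle_cap_top 0.7 [591.4  25.9 126.6]
```

View pics/c8.png

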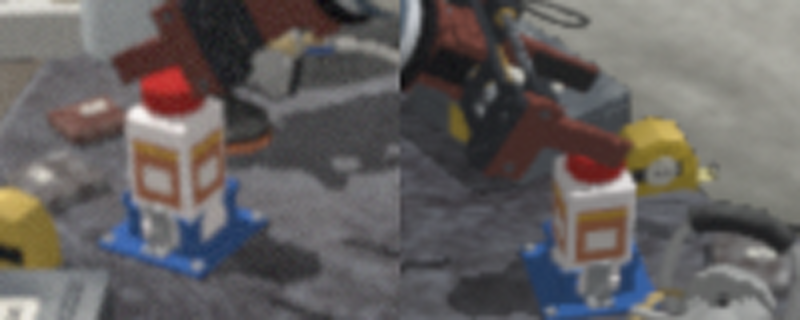

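The crop shows the bottle upright in the stand with its foot between the clips. The seat height matches and the gripper is clear. Handing in.

```bash
python3 -c "
from workcell import *
print(close_job())"
```

```text
the job is handed in; nothing more can be done
None
```

The bottle was held upside down for over two seconds, then pressed upright into the spring-clip stand and released. Contact height and the camera views agree that it is fully seated, I disturbed nothing else that I know of, and the job is handed in at about 28 s of the 72 s (no verdict was returned).

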